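# Turn the rotating stand until the green-lidded tub faces front

## Robot

A 6-joint arm with a two-finger parallel gripper is mounted at the origin on the work surface; the furniture and walls round the work are solid. World frame = base frame: x ahead of the robot, y to its left, z up, the work surface at z = 0. Lengths are in mm, angles in rad, forces in N, time in s.
With the tool pointing down it reaches from about 350 to 875 mm from the base axis. Payload 4.2 kg.
Tool frame: the origin (TCP) lies at the very end of the fingers, on their centre line; the grasp point (between the pads) lies 19 mm behind it; z points along the fingers, y is the line along which they close (so a half turn about z gives the same grasp; the last joint's range is limited). The gripper opens to 85 mm and grips with 20 to 120 N. Pads are 22 mm wide; open, the fingers measure 114 mm over their backs; the gripper's body (76 mm by 85 mm) begins 54 mm behind the grasp point. The pads swing forward as they close: fully open they stand 13 mm farther back than shut.
Start: joints at [-1.022, 0.385, 0.008, 0, -1.194, -0.259], TCP at [178.616, -598.912, 231.312] pointing down, gripper open.
Joint ranges: [-3.14, 3.14], [-1.21, 2.06], [-1.07, 1.41], [-3.16, 2.05], [-2.99, -0.16], [-3.1, 3.1]. Speed limits (rad/s): [2.79, 2.79, 3.14, 3.14, 3.14, 3.14].

## Interface

Orientations are given as a unit quaternion [x, y, z, w].
In Python, from bench import arm, optics gives the robot as it stands. The module is installed in compiled form; this text tells all that it offers.
- The arm moves only by the tool step_arm, never from a script. Its argument "motion" is a list of rows, each an object with "dr": the turn, a rotation vector about the tool's x, y, z in units of 8 degrees (1.0 is 8 degrees), a list of three; "slide": the shift along the tool's x, y, z in mm, a list of three; "jaw": the finger opening in mm, from 0 to 85.4. A call has exactly 8 rows; each row is the pose to reach, as a shift and turn from the pose commanded when the call began, along the tool's axes at that moment; what a row does not reach only later rows make up. A row lasts 1/8 s, in which the tool goes at most 62.5 mm and 10.7 degrees, less where a joint would pass 70% of its speed; a pose out of reach is approached as far as the arm can. A call with a gripper value outside its range is refused whole. The fingers move at their own pace and stop on an object; the grip force is fixed at half the most. Time passes only in rows, so rows that repeat a pose let the fingers close, or fill a call up. It gives the time, the measured TCP pose, the force, the opening and the grip force at its end, in the units of the state.
- arm.read_state(): the state, without advancing time (a new reading comes with each control period).
- optics.get_image(name): name is "scene" or "top" or "wrist"; returns the picture (384x512x3 uint8, blue, green, red); there is no depth.
- optics.camera_info(name): a dict with "camera_matrix" (3x3 intrinsics, pixels), "k1" (the pictures are not rectified: a ray, as slopes to the right and down, at radius r is drawn at 1 + k1 r^2 times it, then the intrinsics apply), "view" (4x4, takes a point from world to camera coordinates); the wrist camera has in their place "T_tool_cam" (4x4, takes a point from camera to tool coordinates, whose origin is the TCP and whose axes are the flange's). Camera axes: x right, y up, looking along -z (the intrinsics and any distortion apply to the point x, -y, -z); pixel columns grow to the right and rows downward; lengths in mm; the calibration is good to about 2 mm. A picture is of the moment at which its call begins: read the wrist's pose just before it. camera_info takes no time and is no camera call.
- arm.job_done(): hands the job in; it is judged then, once.
The state is a dict: "clock": time; "joints": joint angles; "joint_vel": joint speeds; "joint_efforts": joint torques, N m; "position": TCP position; "ee_rot": TCP orientation; "contact_force": force on the tool from outside, world axes, zero at the start; "wrist_torque": the same for the moment, N m; "gripper_width": finger opening in mm; "grasp_force": force on a finger pad.
Only numpy, scipy, OpenCV 4.12 (cv2) and the standard library are available. Lean on these libraries where they do the work, as an engineer would, in place of code of your own. Each camera call takes 0.05 s, during which the arm holds its last target. There are 200 camera calls.

## Task

Turn the rotating stand round by gently pushing the posts on its rim, with the fingertips or the side of the fingers, until the tub with the green lid stands squarely behind the yellow front pointer, and leave the stand at rest there. Do not touch or lift any of the tubs: they must ride round standing in their places. Leave the other things on the bench where they are.

Things in the scene. Friction and masses are not known exactly. Their poses are not given: they have to be found in the camera images.
- stand: fixed black round foot (196 mm across, 18 mm high) of a rotating stand; origin on the turning axis, on the bench top; its z axis is up and its -x axis points to the front, where a yellow arrow head (40 mm wide, 160 to 186 mm from the axis, 15 mm high) on a black strip stays still and points in at the axis. The stand's position and yaw vary from run to run.
- front_spot (a point): point on the fixed foot's frame, 70 mm from the axis straight in from the yellow pointer, at the height of the platter floor (28 mm above the bench): where the centre of the underside of the green-lidded tub belongs
- platter (a joint): turning angle of the grey platter in rad, growing counter-clockwise seen from above; it turns endlessly for this job (limits +-15 rad), with a dry friction of about 0.8 N felt at a post, and stays where it is left. The platter is a 240 mm disc with a 4 mm thick lip whose top is 34 mm above the bench; its floor, where the tubs stand, is 28 mm above the bench.
- post0 (a point): top centre of one of four alike upright posts on the platter's rim (aluminium with a blue plastic top end), 90 degrees apart, 130 mm from the axis, 17 mm in diameter, standing clear from 42 mm up to 108 mm above the bench (this point); turns with the platter
- post1 (a point): top centre of one of four alike upright posts on the platter's rim (aluminium with a blue plastic top end), 90 degrees apart, 130 mm from the axis, 17 mm in diameter, standing clear from 42 mm up to 108 mm above the bench (this point); turns with the platter
- post2 (a point): top centre of one of four alike upright posts on the platter's rim (aluminium with a blue plastic top end), 90 degrees apart, 130 mm from the axis, 17 mm in diameter, standing clear from 42 mm up to 108 mm above the bench (this point); turns with the platter
- post3 (a point): top centre of one of four alike upright posts on the platter's rim (aluminium with a blue plastic top end), 90 degrees apart, 130 mm from the axis, 17 mm in diameter, standing clear from 42 mm up to 108 mm above the bench (this point); turns with the platter
- tub_green: closed screw-lid tub with a lid that is green, 66 mm diameter, 70 mm high, 0.14 kg, loose, standing on the platter about 70 mm from the axis, its top 98 mm above the bench; origin at the centre of its underside, z up. Which tub stands in which place varies.
- tub_yellow_a: closed screw-lid tub with a lid that is yellow (one of two alike), 66 mm diameter, 70 mm high, 0.14 kg, loose, standing on the platter about 70 mm from the axis, its top 98 mm above the bench; origin at the centre of its underside, z up. Which tub stands in which place varies.
- tub_yellow_b: closed screw-lid tub with a lid that is yellow (one of two alike), 66 mm diameter, 70 mm high, 0.14 kg, loose, standing on the platter about 70 mm from the axis, its top 98 mm above the bench; origin at the centre of its underside, z up. Which tub stands in which place varies.
- tub_black: closed screw-lid tub with a lid that is black, 66 mm diameter, 70 mm high, 0.14 kg, loose, standing on the platter about 70 mm from the axis, its top 98 mm above the bench; origin at the centre of its underside, z up. Which tub stands in which place varies.
- blue_stapler: blue and black stapler, 32x135x50 mm, loose on the bench, a bystander; origin at the centre of its underside, z up
- brown_tape: roll of brown tape lying flat, 116 mm diameter, 48 mm high, loose on the bench, a bystander; origin at the centre of its underside, z up
- white_box: white product box, 46x60x30 mm, loose on the bench, a bystander; origin at the centre of its underside, z up
- red_box: red product box, 51x75x29 mm, loose on the bench, a bystander; origin at the centre of its underside, z up
Not all that is in view belongs to the job. Leave any blue or purple look-alike of the tub_yellow_b alone.

How it is judged:
By the outcome, as a careful person would: the job done as asked, in the order asked, and still so for the second after the job is handed in, with the robot touching nothing.
It also fails if it takes over 64 s, if anything falls off the work surface, if the arm or the gripper's body presses on something with over 40 N, if the wrist force passes 120 N, or if a joint passes its speed limit or range.

## Working session

There is one attempt and no reset: what is moved stays moved. The work goes in short steps, Python scripts to look and compute and a tool call to move; the robot and the scene stay as the last step left them, time stands still between calls to the robot, and variables do not carry over. Pictures are saved under pics/ and viewed, at most 10 in all, crops included, and the job is handed in when it is done.

Besides the shell and the picture viewer there is one more tool, called after "Call:" in YAML: its name, and indented under it one key for each argument. step_arm: Moves the arm, as the interface text tells. Its arguments: {"type":"object","properties":{"motion":{"type":"array","items":{"type":"object","properties":{"dr":{"type":"array","items":{"type":"number"}},"slide":{"type":"array","items":{"type":"number"}},"jaw":{"type":"number"}}}}},"required":["motion"]}

```bash
mkdir -p pics
python3 - <<'E'
from bench import arm, optics
import cv2, numpy as np
for n in ("top","scene"):
    im=optics.get_image(n); cv2.imwrite(f"pics/{n}0.png",im)
    i=optics.camera_info(n); print(n,{k:np.round(v,4).tolist() for k,v in i.items()})
s=arm.read_state(); print(s)
print(optics.camera_info("wrist"))
E
```

```text
top {'camera_matrix': [[440.5563, 0.0, 260.5792], [0.0, 440.5563, 189.1584], [0.0, 0.0, 1.0]], 'k1': -0.1208, 'view': [[-0.0165, -0.9998, 0.0103, 5.4168], [0.9847, -0.0145, 0.1734, -566.4042], [-0.1732, 0.013, 0.9848, -1365.2669], [0.0, 0.0, 0.0, 1.0]]}
scene {'camera_matrix': [[358.4118, 0.0, 254.0007], [0.0, 358.4118, 189.5227], [0.0, 0.0, 1.0]], 'k1': -0.0978, 'view': [[-0.874, -0.4856, -0.0159, 479.7232], [0.3395, -0.634, 0.6948, -255.8814], [-0.3475, 0.6019, 0.719, -1021.899], [0.0, 0.0, 0.0, 1.0]]}
{'clock': 0.1, 'joints': array([-1.02241368e+00,  3.85481713e-01,  6.76484862e-03, -4.15121780e-04,
       -1.19400145e+00, -2.58581925e-01]), 'joint_vel': array([-0.00032421, -0.0021392 ,  0.00317568,  0.00038206, -0.00106238,
       -0.00088911]), 'joint_efforts': array([-5.24643292e-04, -3.93319309e+01,  1.88930243e+01,  4.19788510e+00,
       -2.60148910e-03,  7.99764308e-06]), 'position': array([ 178.45364169, -598.44086711,  230.33360541]), 'ee_rot': array([-1.44318012e-01,  9.89530874e-01,  9.59575015e-04, -1.99874921e-04]), 'contact_force': array([-0.14031436,  0.51949887,  0.05693645]), 'wrist_torque': array([ 0.03811902, -0.02315002, -0.01264181]), 'grasp_force': 0.0, 'gripper_width': 85.27473521317883}
{'camera_matrix': array([[306.90393985,   0.        , 254.16367339],
       [  0.        , 306.90393985, 195.50805686],
       [  0.        ,   0.        ,   1.        ]]), 'k1': -0.05009258752109643, 'T_tool_cam': array([[-1.12371053e-03,  9.53151123e-01,  3.02492437e-01,
         7.61638024e+01],
       [ 9.99999243e-01,  1.22242187e-03, -1.37005407e-04,
        -2.95357491e-01],
       [-5.00360230e-04,  3.02492055e-01, -9.53151775e-01,
        -1.43575113e+02],
       [ 0.00000000e+00,  0.00000000e+00,  0.00000000e+00,
         1.00000000e+00]])}
```

View pics/top0.png

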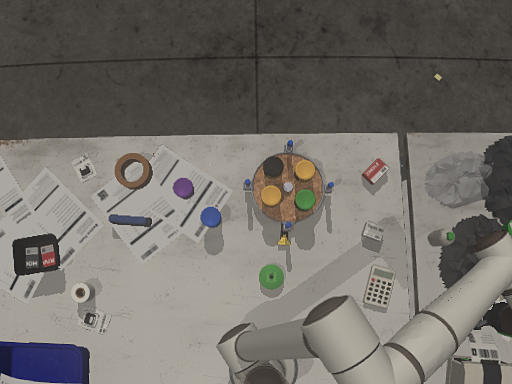

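View pics/scene0.png

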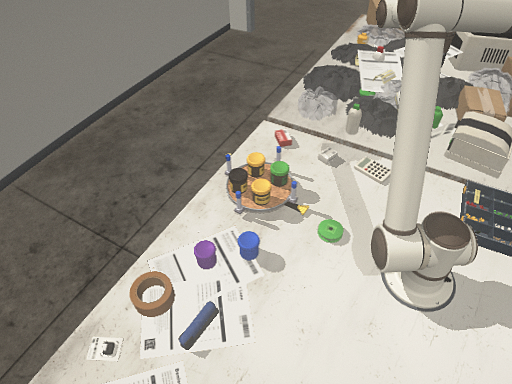

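The top view shows the stand at about (288,188). Green candidates are:
- the lid on the platter at (305,200), which is the one I want
- a loose green ring at (271,277)
- a green bottle top at (510,228)

The yellow lids are at (305,170) and (271,196), the black lid is at (273,167) and the pointer is at (284,239). Blue post tops are at (290,144), (330,186), (288,226) and (248,183).

I'll measure these and check the choice in one close crop.

```bash
cat > h.py <<'E'
from bench import arm, optics
import cv2, numpy as np
from scipy.optimize import least_squares
I=optics.camera_info("top"); K=np.array(I["camera_matrix"]); V=np.array(I["view"]); D=np.array([I["k1"],0,0,0,0.])
R,t=V[:3,:3],V[:3,3]; C=-R.T@t
def px2w(px,z):
    n=cv2.undistortPoints(np.array([[px]],float),K,D)[0,0]
    d=R.T@np.array([n[0],-n[1],-1]); return (C+d*(z-C[2])/d[2])[:2]
def blobs(mask,amin,roi):
    m=np.zeros_like(mask); x0,y0,x1,y1=roi; m[y0:y1,x0:x1]=mask[y0:y1,x0:x1]
    n,_,st,c=cv2.connectedComponentsWithStats(m)
    return [(c[i],st[i,4]) for i in range(1,n) if st[i,4]>=amin]
def measure(im,roi=(235,132,345,250)):
    hsv=cv2.cvtColor(im,cv2.COLOR_BGR2HSV)
    g=lambda lo,hi:cv2.inRange(hsv,lo,hi)
    out={}
    for k,lo,hi,a,z in (("green",(45,90,40),(80,255,255),60,98),("yellow",(15,140,110),(32,255,255),20,98),("blue",(105,120,60),(125,255,255),6,100)):
        out[k]=[(np.round(c,1).tolist(),int(a_),np.round(px2w(c,z),1).tolist()) for c,a_ in blobs(g(lo,hi),a,roi)]
    return out
E
python3 - <<'E'
from h import *
im=optics.get_image("top")
for k,v in measure(im).items():
    print(k); [print("  ",x) for x in v]
cv2.imwrite("pics/crop1.png",cv2.resize(im[132:252,235:345],None,fx=5,fy=5,interpolation=cv2.INTER_CUBIC))
E
```

```text
green
   ([304.9, 199.0], 332, [524.8, -139.5])
yellow
   ([304.6, 169.4], 307, [618.7, -141.6])
   ([270.6, 195.0], 310, [539.0, -33.4])
   ([281.5, 240.9], 24, [397.0, -63.7])
blue
   ([289.9, 142.2], 19, [707.1, -98.1])
   ([247.0, 181.1], 20, [583.5, 38.8])
   ([330.7, 184.1], 16, [570.2, -221.5])
   ([288.1, 224.4], 19, [446.8, -85.1])
```

View pics/crop1.png

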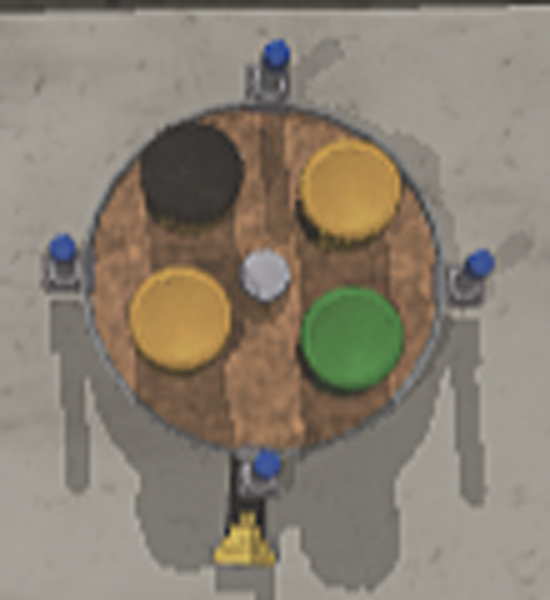

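The crop shows the green lid on the platter at lower right, the pointer at the bottom centre, and the four blue-topped posts, as expected. Next I'll get the pointer direction.

```bash
cat >> h.py <<'E'
def pointer(im):
    hsv=cv2.cvtColor(im,cv2.COLOR_BGR2HSV)
    m=cv2.inRange(hsv,(18,70,90),(35,255,255)); m[:232]=0; m[250:]=0; m[:,:270]=0; m[:,300:]=0
    ys,xs=np.nonzero(m); return m,np.array([px2w((x,y),15) for x,y in zip(xs,ys)]),(xs.mean(),ys.mean())
E
python3 - <<'E'
from h import *
im=cv2.imread("pics/top0.png"); im2=optics.get_image("top")
hsv=cv2.cvtColor(im2,cv2.COLOR_BGR2HSV)
m,w,c=pointer(im2)
print(m[232:250,270:300]//255)
print(c,px2w(c,15),w.min(0),w.max(0))
c0=np.array([576.9,-91.5]); d=px2w(c,15)-c0; print(np.hypot(*d),np.degrees(np.arctan2(d[1],d[0])))
# platter lip ellipse: hub cap
for p in((250,190),(288,188)): print(px2w(p,34))
E
```

```text
[[0 0 0 0 0 0 0 0 0 0 0 0 0 0 0 0 0 0 0 0 0 0 0 0 0 0 0 0 0 0]
 [0 0 0 0 0 0 0 0 0 0 0 0 0 0 0 0 0 0 0 0 0 0 0 0 0 0 0 0 0 0]
 [0 0 0 0 0 0 0 0 0 0 0 0 0 1 0 1 0 0 0 0 0 0 0 0 0 0 0 0 0 0]
 [0 0 0 0 0 0 0 0 0 0 0 0 0 1 1 1 0 0 0 0 0 0 0 0 0 0 0 0 0 0]
 [0 0 0 0 0 0 0 0 0 0 0 0 0 1 1 1 0 0 0 0 0 0 0 0 0 0 0 0 0 0]
 [0 0 0 0 0 0 0 0 0 0 0 1 1 1 1 1 1 0 0 0 0 0 0 0 0 0 0 0 0 0]
 [0 0 0 0 0 0 0 0 0 0 0 1 1 1 1 1 1 0 0 0 0 0 0 0 0 0 0 0 0 0]
 [0 0 0 0 0 0 0 0 0 0 1 1 1 1 1 1 1 0 0 0 0 0 0 0 0 0 0 0 0 0]
 [0 0 0 0 0 0 0 0 0 1 1 1 1 1 1 1 1 1 1 0 0 0 0 0 0 0 0 0 0 0]
 [0 0 0 0 0 0 0 0 1 1 1 1 1 1 1 1 1 1 1 0 0 0 0 0 0 0 0 0 0 0]
 [0 0 0 0 0 0 0 0 1 1 1 1 1 1 1 1 1 1 1 1 0 0 0 0 0 0 0 0 0 0]
 [0 0 0 0 0 0 0 0 1 1 1 1 1 1 1 1 1 1 1 1 0 0 0 0 0 0 0 0 0 0]
 [0 0 0 0 0 0 0 0 1 1 1 1 1 1 1 1 1 1 1 1 0 0 0 0 0 0 0 0 0 0]
 [0 0 0 0 0 0 0 0 0 0 0 0 0 0 0 0 0 0 0 0 0 0 0 0 0 0 0 0 0 0]
 [0 0 0 0 0 0 0 0 0 0 0 0 0 0 0 0 0 0 0 0 0 0 0 0 0 0 0 0 0 0]
 [0 0 0 0 0 0 0 0 0 0 0 0 0 0 0 0 0 0 0 0 0 0 0 0 0 0 0 0 0 0]
 [0 0 0 0 0 0 0 0 0 0 0 0 0 0 0 0 0 0 0 0 0 0 0 0 0 0 0 0 0 0]
 [0 0 0 0 0 0 0 0 0 0 0 0 0 0 0 0 0 0 0 0 0 0 0 0 0 0 0 0 0 0]]
(np.float64(283.4404761904762), np.float64(240.51190476190476)) [402.86541041 -74.99908931] [391.30541982 -92.87189153] [423.93737861 -57.15009826]
174.81509782488556 174.58375097730257
[566.86979993  30.73491574]
[571.6501249  -92.87071642]
```

Call:
step_arm:
  motion:
    - {"dr": [0,0,0.7],"slide": [-48,46,0],"jaw": 0}
    - {"dr": [0,0,1.4],"slide": [-96,92,0],"jaw": 0}
    - {"dr": [0,0,2.1],"slide": [-144,138,0],"jaw": 0}
    - {"dr": [0,0,2.8],"slide": [-192,184,0],"jaw": 0}
    - {"dr": [0,0,3.5],"slide": [-240,230,0],"jaw": 0}
    - {"dr": [0,0,4.2],"slide": [-290,276,20],"jaw": 0}
    - {"dr": [0,0,4.9],"slide": [-339,322,40],"jaw": 0}
    - {"dr": [0,0,5.2],"slide": [-388,368,60],"jaw": 0}

```text
clock: 1.2
position: [425.4, -169.0, 183.2]
ee_rot: [0.217, 0.976, 0.0, 0.001]
contact_force: [2.3, 0.2, 0.0]
gripper_width: -0.1
grasp_force: 0.0
```

Call:
step_arm:
  motion:
    - {"dr": [0,0,0],"slide": [0,0,0],"jaw": 0}
    - {"dr": [0,0,0],"slide": [0,0,0],"jaw": 0}
    - {"dr": [0,0,0],"slide": [0,0,20],"jaw": 0}
    - {"dr": [0,0,0],"slide": [0,0,45],"jaw": 0}
    - {"dr": [0,0,0],"slide": [0,0,70],"jaw": 0}
    - {"dr": [0,0,0],"slide": [0,0,90],"jaw": 0}
    - {"dr": [0,0,0],"slide": [0,0,105],"jaw": 0}
    - {"dr": [0,0,0],"slide": [0,0,105],"jaw": 0}

```text
clock: 2.2
position: [423.4, -172.2, 77.8]
ee_rot: [0.218, 0.976, -0.0, -0.001]
contact_force: [-0.8, -0.6, 1.5]
gripper_width: 0.0
grasp_force: 0.0
```

```bash
cat >> h.py <<'E'
def axes():
    from scipy.spatial.transform import Rotation as Ro
    s=arm.read_state(); return s["position"],Ro.from_quat(s["ee_rot"]).as_matrix()
E
python3 - <<'E'
from h import *
p,M=axes(); print(p.round(1)); print(M.round(3))
c0=np.array([576.9,-91.5])
for off in (12,10):
  for a in (176,165,155,145,140,135,130):   # post angle; tool trailing by ~22.5mm
    b=np.radians(a)+22.5/131
    q=c0+133*np.array([np.cos(b),np.sin(b)])
    d=np.append(q-p[:2],0); print(a,q.round(),(M.T@d).round(0)[:2]) if off==12 else 0
im=optics.get_image("top"); cv2.imwrite("pics/c2.png",cv2.resize(im[132:272,225:355],None,fx=4,fy=4))
E
```

```text
[ 423.4 -172.2   77.8]
[[-0.905  0.425 -0.002]
 [ 0.425  0.905  0.   ]
 [ 0.002 -0.001 -1.   ]]
176 [ 445. -105.] [ 9. 70.]
165 [444. -80.] [20. 93.]
155 [449. -57.] [ 26. 115.]
145 [457. -35.] [ 28. 138.]
140 [462. -25.] [ 28. 150.]
135 [468. -15.] [ 26. 161.]
130 [475.  -6.] [ 24. 173.]
```

View pics/c2.png

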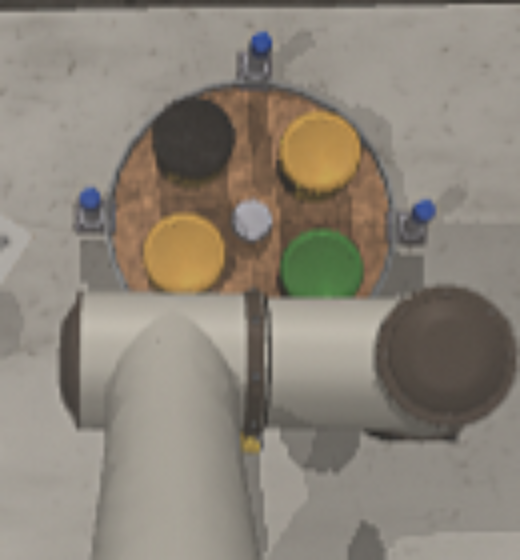

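The front post is hidden under the wrist, but the other three posts and the green lid are visible. I'll approach and start the push.

Call:
step_arm:
  motion:
    - {"dr": [0,0,0],"slide": [3,22,6],"jaw": 0}
    - {"dr": [0,0,0],"slide": [6,42,12],"jaw": 0}
    - {"dr": [0,0,0],"slide": [8,56,12],"jaw": 0}
    - {"dr": [0,0,0],"slide": [9,64,12],"jaw": 0}
    - {"dr": [0,0,0],"slide": [11,71,12],"jaw": 0}
    - {"dr": [0,0,0],"slide": [14,78,12],"jaw": 0}
    - {"dr": [0,0,0],"slide": [17,85,12],"jaw": 0}
    - {"dr": [0,0,0],"slide": [20,92,12],"jaw": 0}

```text
clock: 3.25
position: [446.7, -78.5, 66.8]
ee_rot: [0.216, 0.976, 0.0, 0.002]
contact_force: [1.1, -1.5, 1.3]
gripper_width: -0.3
grasp_force: 1.2
```

```bash
cat >> h.py <<'E'
def angles(im):
    c0=np.array([576.9,-91.5])
    for k,v in measure(im).items():
        for c,a,w in v:
            d=np.array(w)-c0; print(k,c,a,round(np.hypot(*d),1),round(np.degrees(np.arctan2(d[1],d[0])),1))
E
python3 - <<'E'
from h import *
print(axes()[0].round(1)); angles(optics.get_image("top"))
E
```

```text
[446.7 -78.5  66.8]
yellow [307.6, 173.8] 305 65.3 -65.0
yellow [268.2, 189.7] 290 68.3 108.0
yellow [283.9, 240.4] 53 179.5 173.5
blue [300.0, 143.9] 20 129.9 -17.2
blue [248.6, 171.0] 17 130.8 72.8
blue [329.3, 194.3] 15 130.2 -107.3
```

Call:
step_arm:
  motion:
    - {"dr": [0,0,0],"slide": [3,8,0],"jaw": 0}
    - {"dr": [0,0,0],"slide": [5.5,16,0],"jaw": 0}
    - {"dr": [0,0,0],"slide": [7,24,0],"jaw": 0}
    - {"dr": [0,0,0],"slide": [8,32,0],"jaw": 0}
    - {"dr": [0,0,0],"slide": [8.5,40,0],"jaw": 0}
    - {"dr": [0,0,0],"slide": [8.5,48,0],"jaw": 0}
    - {"dr": [0,0,0],"slide": [8,55,0],"jaw": 0}
    - {"dr": [0,0,0],"slide": [7.5,60,0],"jaw": 0}

```text
clock: 4.3
position: [464.1, -21.1, 66.3]
ee_rot: [0.216, 0.976, -0.0, -0.0]
contact_force: [0.7, -2.1, 0.6]
gripper_width: 0.2
grasp_force: 1.1
```

Run:
```python
from h import *
print(axes()[0].round(1)); angles(optics.get_image("top"))
```

```text
[464.1 -21.1  66.3]
green [293.5, 205.6] 217 73.0 -170.6
yellow [267.3, 179.8] 283 68.2 81.5
yellow [310.2, 183.1] 287 66.1 -91.8
blue [316.7, 152.9] 18 130.3 -43.8
blue [258.4, 154.9] 17 129.9 46.2
blue [320.0, 211.0] 21 129.8 -134.2
```

Call:
step_arm:
  motion:
    - {"dr": [0,0,0],"slide": [-0.3,2,0],"jaw": 0}
    - {"dr": [0,0,0],"slide": [-0.6,4,0],"jaw": 0}
    - {"dr": [0,0,0],"slide": [-1,6,0],"jaw": 0}
    - {"dr": [0,0,0],"slide": [-1.3,8,0],"jaw": 0}
    - {"dr": [0,0,0],"slide": [-1.7,10,0],"jaw": 0}
    - {"dr": [0,0,0],"slide": [-2,11.5,0],"jaw": 0}
    - {"dr": [0,0,0],"slide": [-2,12,0],"jaw": 0}
    - {"dr": [0,0,0],"slide": [-2,12,0],"jaw": 0}

```text
clock: 5.35
position: [470.7, -11.4, 66.2]
ee_rot: [0.216, 0.976, -0.0, -0.0]
contact_force: [-0.4, -1.0, 2.2]
gripper_width: 0.5
grasp_force: 0.5
```

Run:
```python
from h import *
print(axes()[0].round(1)); angles(optics.get_image("top"))
```

```text
[470.7 -11.4  66.2]
green [290.5, 205.8] 254 72.5 -177.8
yellow [267.6, 177.6] 281 68.5 75.5
yellow [310.2, 185.1] 289 66.4 -97.3
blue [260.9, 152.3] 18 130.5 41.1
blue [319.4, 155.7] 18 130.0 -49.2
blue [317.4, 213.7] 19 130.1 -139.4
```

Call:
step_arm:
  motion:
    - {"dr": [0,0,0],"slide": [1,-8,0],"jaw": 0}
    - {"dr": [0,0,0],"slide": [5,-25,0],"jaw": 0}
    - {"dr": [0,0,0],"slide": [10,-40,-40],"jaw": 0}
    - {"dr": [0,0,0],"slide": [10,-60,-90],"jaw": 0}
    - {"dr": [0,0,0],"slide": [10,-100,-120],"jaw": 0}
    - {"dr": [0,0,0],"slide": [0,-155,-130],"jaw": 0}
    - {"dr": [0,0,0],"slide": [-15,-210,-130],"jaw": 0}
    - {"dr": [0,0,0],"slide": [-25,-265,-130],"jaw": 0}

```text
clock: 6.4
position: [379.8, -264.1, 196.4]
ee_rot: [0.217, 0.976, 0.0, 0.0]
contact_force: [0.4, 0.8, -0.4]
gripper_width: -0.1
grasp_force: 0.0
```

Call:
step_arm:
  motion:
    - {"dr": [0,0,0],"slide": [-5,-50,0],"jaw": 0}
    - {"dr": [0,0,0],"slide": [-10,-100,0],"jaw": 0}
    - {"dr": [0,0,0],"slide": [-15,-150,0],"jaw": 0}
    - {"dr": [0,0,0],"slide": [-20,-200,0],"jaw": 0}
    - {"dr": [0,0,0],"slide": [-20,-240,0],"jaw": 0}
    - {"dr": [0,0,0],"slide": [-20,-240,0],"jaw": 0}
    - {"dr": [0,0,0],"slide": [-20,-240,0],"jaw": 0}
    - {"dr": [0,0,0],"slide": [-20,-240,0],"jaw": 0}

```text
clock: 7.4
position: [298.2, -487.2, 196.3]
ee_rot: [0.216, 0.976, 0.0, -0.0]
contact_force: [-0.3, 0.3, -0.3]
gripper_width: -0.1
grasp_force: 0.0
```

Run:
```python
from h import *
print(axes()[0].round(1)); im=optics.get_image("top"); angles(im)
m,w,c=pointer(im); print(c,px2w(c,15),m.sum()//255)
cv2.imwrite("pics/c3.png",cv2.resize(im[132:252,235:345],None,fx=5,fy=5,interpolation=cv2.INTER_CUBIC))
```

```text
[ 298.2 -487.2  196.3]
green [288.5, 205.6] 331 71.9 177.3
yellow [267.5, 178.4] 308 68.1 77.5
yellow [310.1, 185.0] 308 66.3 -97.0
blue [260.9, 152.3] 18 130.5 41.1
blue [319.4, 155.7] 18 130.0 -49.2
blue [257.5, 210.5] 16 131.2 130.8
blue [317.6, 213.9] 17 130.8 -139.3
(np.float64(283.50602409638554), np.float64(240.50602409638554)) [402.88068961 -75.21165527] 83
```

View pics/c3.png

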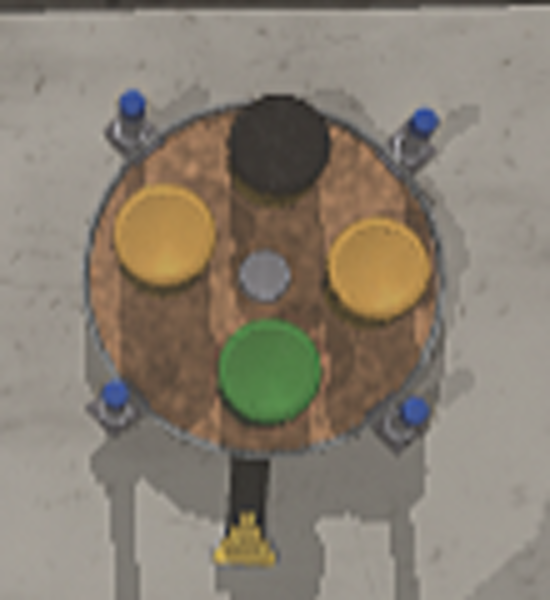

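The close crop shows the green lid at (288.5,205.6) and the pointer at (283.5,240.5). The tub bears 177.3° against the pointer's 174.7°, so it needs about 2.6° more clockwise, which is about 6 mm at the post.

Call:
step_arm:
  motion:
    - {"dr": [0,0,0],"slide": [6,55,0],"jaw": 0}
    - {"dr": [0,0,0],"slide": [12,110,0],"jaw": 0}
    - {"dr": [0,0,0],"slide": [18,165,0],"jaw": 0}
    - {"dr": [0,0,0],"slide": [24,220,0],"jaw": 0}
    - {"dr": [0,0,0],"slide": [30,275,0],"jaw": 0}
    - {"dr": [0,0,0],"slide": [37,330,0],"jaw": 0}
    - {"dr": [0,0,0],"slide": [43,385,0],"jaw": 0}
    - {"dr": [0,0,0],"slide": [50,430,0],"jaw": 0}

```text
clock: 8.45
position: [434.8, -74.7, 196.8]
ee_rot: [0.215, 0.977, 0.0, 0.001]
contact_force: [0.0, 0.2, -0.1]
gripper_width: -0.2
grasp_force: 0.0
```

Run:
```python
from h import *
p,M=axes();print(p.round(1))
for q in ((440,-70,66),(457,-32,66),(470.7,-11.4,66),(474.2,-6.7,66)): print((M.T@(np.array(q)-p)).round(1))
```

```text
[434.8 -74.7 196.8]
[ -2.6   6.3 130.8]
[ -2.   47.9 130.8]
[ -5.8  72.4 130.9]
[ -7.   78.1 130.9]
```

Call:
step_arm:
  motion:
    - {"dr": [0,0,0],"slide": [-2,0,30],"jaw": 0}
    - {"dr": [0,0,0],"slide": [-2,0,65],"jaw": 0}
    - {"dr": [0,0,0],"slide": [-2,0,100],"jaw": 0}
    - {"dr": [0,0,0],"slide": [-2,5,130],"jaw": 0}
    - {"dr": [0,0,0],"slide": [-2,20,130],"jaw": 0}
    - {"dr": [0,0,0],"slide": [-2,35,130],"jaw": 0}
    - {"dr": [0,0,0],"slide": [-2,48,130],"jaw": 0}
    - {"dr": [0,0,0],"slide": [-2,48,130],"jaw": 0}

```text
clock: 9.45
position: [457.9, -33.4, 67.3]
ee_rot: [0.215, 0.977, 0.001, 0.001]
contact_force: [-0.3, -0.5, 0.3]
gripper_width: 0.2
grasp_force: 0.0
```

Run:
```python
from h import *
p,M=axes();print(p.round(1))
for q in ((470.7,-11.4,66),(474.2,-6.7,66)): print((M.T@(np.array(q)-p)).round(1))
angles(optics.get_image("top"))
```

```text
[457.9 -33.4  67.3]
[-2.4 25.4  1.3]
[-3.6 31.1  1.3]
green [295.2, 204.1] 72 69.7 -165.5
yellow [267.5, 178.4] 304 68.1 77.5
yellow [310.0, 185.0] 290 66.0 -97.0
blue [260.9, 152.3] 18 130.5 41.1
blue [319.3, 155.8] 17 129.5 -49.2
blue [317.4, 213.7] 19 130.1 -139.4
```

Call:
step_arm:
  motion:
    - {"dr": [0,0,0],"slide": [-1,8,0],"jaw": 0}
    - {"dr": [0,0,0],"slide": [-2,16,0],"jaw": 0}
    - {"dr": [0,0,0],"slide": [-2.5,22,0],"jaw": 0}
    - {"dr": [0,0,0],"slide": [-3,25,0],"jaw": 0}
    - {"dr": [0,0,0],"slide": [-3,27,0],"jaw": 0}
    - {"dr": [0,0,0],"slide": [-3.5,29,0],"jaw": 0}
    - {"dr": [0,0,0],"slide": [-3.5,30.5,0],"jaw": 0}
    - {"dr": [0,0,0],"slide": [-3.5,31,0],"jaw": 0}

```text
clock: 10.5
position: [472.9, -8.1, 66.3]
ee_rot: [0.216, 0.976, -0.0, -0.0]
contact_force: [0.0, -1.1, 1.3]
gripper_width: 0.2
grasp_force: 0.4
```

Run:
```python
from h import *
print(axes()[0].round(1)); angles(optics.get_image("top"))
```

```text
[472.9  -8.1  66.3]
green [289.6, 205.8] 267 72.5 179.9
yellow [267.7, 177.0] 275 68.5 73.7
yellow [310.1, 185.5] 296 66.3 -98.5
blue [262.0, 151.5] 18 130.1 39.2
blue [320.0, 156.5] 16 129.6 -50.6
blue [316.7, 214.4] 19 130.2 -140.6
```

Call:
step_arm:
  motion:
    - {"dr": [0,0,0],"slide": [-0.2,1,0],"jaw": 0}
    - {"dr": [0,0,0],"slide": [-0.5,2,0],"jaw": 0}
    - {"dr": [0,0,0],"slide": [-0.5,2.5,0],"jaw": 0}
    - {"dr": [0,0,0],"slide": [-0.5,2.5,0],"jaw": 0}
    - {"dr": [0,0,0],"slide": [0,-4,0],"jaw": 0}
    - {"dr": [0,0,0],"slide": [3,-20,0],"jaw": 0}
    - {"dr": [0,0,0],"slide": [6,-35,-20],"jaw": 0}
    - {"dr": [0,0,0],"slide": [8,-50,-70],"jaw": 0}

```text
clock: 11.55
position: [441.6, -51.4, 135.0]
ee_rot: [0.217, 0.976, -0.001, -0.003]
contact_force: [1.9, -0.3, 0.3]
gripper_width: -0.0
grasp_force: 0.0
```

Call:
step_arm:
  motion:
    - {"dr": [0,0,0],"slide": [0,-10,-50],"jaw": 0}
    - {"dr": [0,0,0],"slide": [0,-60,-60],"jaw": 0}
    - {"dr": [0,0,0],"slide": [-5,-115,-60],"jaw": 0}
    - {"dr": [0,0,0],"slide": [-10,-170,-60],"jaw": 0}
    - {"dr": [0,0,0],"slide": [-20,-225,-60],"jaw": 0}
    - {"dr": [0,0,0],"slide": [-30,-280,-60],"jaw": 0}
    - {"dr": [0,0,0],"slide": [-40,-335,-60],"jaw": 0}
    - {"dr": [0,0,0],"slide": [-50,-390,-60],"jaw": 0}

```text
clock: 12.55
position: [323.1, -426.2, 196.1]
ee_rot: [0.217, 0.976, 0.0, -0.0]
contact_force: [0.4, -1.3, 0.2]
gripper_width: -0.1
grasp_force: 0.0
```

Call:
step_arm:
  motion:
    - {"dr": [0,0,0],"slide": [0,-40,0],"jaw": 0}
    - {"dr": [0,0,0],"slide": [0,-60,0],"jaw": 0}
    - {"dr": [0,0,0],"slide": [0,-60,0],"jaw": 0}
    - {"dr": [0,0,0],"slide": [0,-60,0],"jaw": 0}
    - {"dr": [0,0,0],"slide": [0,-60,0],"jaw": 0}
    - {"dr": [0,0,0],"slide": [0,-60,0],"jaw": 0}
    - {"dr": [0,0,0],"slide": [0,-60,0],"jaw": 0}
    - {"dr": [0,0,0],"slide": [0,-60,0],"jaw": 0}

```text
clock: 13.55
position: [299.9, -478.8, 196.3]
ee_rot: [0.216, 0.976, -0.0, 0.0]
contact_force: [0.2, -0.6, -0.3]
gripper_width: -0.2
grasp_force: 0.0
```

Run:
```python
from h import *
print(axes()[0].round(1)); im=optics.get_image("top"); angles(im)
m,w,c=pointer(im); print(c,px2w(c,15))
# strip centre line at z~10, dark pixels between platter and arrow
for y in range(224,234):
    row=im[y,276:294].max(1); xs=np.nonzero(row<60)[0]
    if len(xs): print(y,xs.mean()+276,len(xs),px2w((xs.mean()+276,y),8).round(1))
cv2.imwrite("pics/c4.png",cv2.resize(im[132:252,235:345],None,fx=5,fy=5,interpolation=cv2.INTER_CUBIC))
```

```text
[ 299.9 -478.8  196.3]
green [287.5, 205.6] 332 72.1 174.7
yellow [267.8, 177.5] 301 67.9 75.0
yellow [310.0, 186.0] 309 66.3 -99.8
blue [262.5, 151.0] 16 130.4 38.2
blue [320.8, 157.0] 17 130.4 -51.8
blue [256.3, 208.8] 19 130.6 128.1
blue [316.0, 215.1] 20 130.5 -142.0
(np.float64(283.50602409638554), np.float64(240.50602409638554)) [402.88068961 -75.21165527]
224 285.0 7 [457.  -81.8]
225 285.0 7 [453.7 -81.8]
226 284.5 6 [450.5 -80.1]
227 284.0 7 [447.2 -78.3]
228 284.0 7 [443.9 -78.3]
229 284.0 7 [440.7 -78.2]
230 284.0 7 [437.4 -78.1]
231 284.0 7 [434.2 -78. ]
232 284.0 7 [430.9 -77.9]
233 284.0 7 [427.6 -77.9]
```

View pics/c4.png

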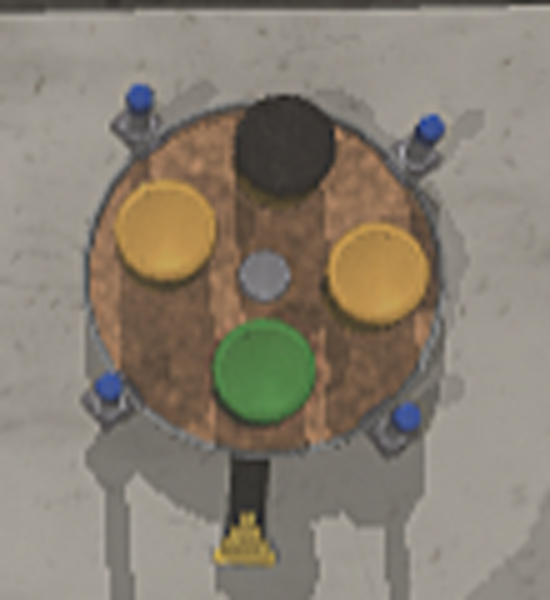

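The green lid at (287.5,205.6) now bears 174.7°. The pointer and its strip also give 174.7°, the tubs are all upright and the arm is clear, so I'm handing it in.

```bash
python3 -c "
from bench import arm; print(arm.job_done())"
```

```text
the job is handed in; nothing more can be done
None
```

The green-lidded tub now stands squarely behind the yellow pointer: both bear 174.7° from the stand's axis in the last picture. The stand is at rest, the tubs are still standing in their places, the robot is clear of everything, and the job was handed in at about 14 s.

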